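# Reset the tripped red channel through its covered well

### The arm

A 6-joint arm with a two-finger parallel gripper is mounted at the origin on a cart in front of the work surface, level with it; the furniture and walls round the work are solid. World frame = base frame: x ahead of the robot, y to its left, z up, the work surface at z = 0. Lengths are in m, angles in degrees, forces in N, time in s.
With the tool pointing down it reaches from about 0.375 to 0.9 m from the base axis. Payload 3.1 kg.
Tool frame: the origin (TCP) lies between the finger pads; the fingertips stand 22 mm ahead of it and the grasp point (between the pads) lies 3 mm ahead of it (bot.tip_extent is the distance from the TCP to the fingertips, in m); y points along the fingers, z is the direction in which the jaws open and shut, and the axes are right-handed (so a half turn about y gives the same grasp; the last joint's range is limited). The gripper opens to 87 mm and grips with 3 to 60 N. Pads are 19 mm wide; open, the fingers measure 117 mm over their backs; the gripper's body (75 mm by 190 mm) begins 51 mm behind the grasp point.
Start: joints at [-85.399, 30.224, 82.088, -0, 67.689, -10.227], TCP at [0.16, -0.604, 0.245] pointing down, gripper open.
Joint ranges: [-176.69, 176.69], [-43.24, 126.21], [12.49, 139.97], [-82, 262], [0, 151.66], [-163.58, 163.58]. Speed limits (degrees/s): [159.86, 159.86, 180, 180, 180, 180].

### API

Orientations are given as a 3x3 rotation matrix whose columns are the frame's x, y, z axes.
In Python, from rig import bot, eyes, models gives the robot as it stands. The module is installed in compiled form; this text tells all that it offers.
- The arm moves only by the tool arm_command, never from a script. Its arguments are lists of equal length, an entry for each row: "translation": the shift along the tool's x, y, z each as a share of 0.08 m, from -1 to 1, a list of three; "rotation": the turn, a rotation vector about the tool's x, y, z each as a share of 60 degrees, from -1 to 1, a list of three; "grip": the closure, from -1 (fully open) to 1 (shut), so that 0 is half open. In form: {"translation": [[x, y, z], ...], "rotation": [[rx, ry, rz], ...], "grip": [grip, ...]}. A call has 1 to 5 rows; each row is the pose to reach, as a shift and turn from the pose commanded when the call began, along the tool's axes at that moment; what a row does not reach only later rows make up. A row lasts 1/10 s, in which the tool goes at most 50 mm and 8.59 degrees, less where a joint would pass 70% of its speed; a pose out of reach is approached as far as the arm can. A call with a number of a shift or a turn outside -1 to 1 is refused whole. A call with a gripper value outside its range is refused whole. The fingers move at their own pace and stop on an object; the grip force is fixed at half the most. Time passes only in rows, so rows that repeat a pose let the fingers close. It gives the time, the measured TCP pose, the force and the opening at its end, in the units of the state.
- bot.read_state(): the state, without advancing time (a new reading comes with each control period).
- eyes.capture(name): name is "side" or "top" or "wrist"; returns a dict with "image" (384x512x3 uint8, blue, green, red), "mtx" (3x3 intrinsics, pixels), "rvec" (rotation vector, rad) and "tvec" (3), from world to camera coordinates, as OpenCV has them; the wrist camera has in their place "hand_eye" (4x4, takes a point from camera to tool coordinates, whose origin is the TCP and whose axes are the tool frame's). Camera axes: x right, y down, z forward; pixel columns grow to the right and rows downward; lengths in m; the calibration is good to about 2 mm. The wrist camera is an equidistant fisheye: a pixel r from the principal point sees the ray r / f radians off the axis. A picture is of the moment at which its call begins: read the wrist's pose just before it. There is no depth.
- bot.hand_in(): hands the job in, once; it reports no verdict.
Trained networks look in the newest picture that a camera, given by its name, has taken for a name from the list of things; names that differ only in an ending like _2 or _b are one class to them, and where a whole thing is asked for, a point or a joint stands for the part that bears it (a point fixed in the world has none). Each returns a list of dicts, best first, with "conf" (0 to 1); they miss things now and then, are a little off and sometimes report something else, mostly with a low value. They report only what shows in the picture. A call takes as long as a camera call.
- models.recognise(camera, thing): "extent" ([left, top, right, bottom] as shares, 0 to 1, of the picture: columns of its width, rows of its height, round what is visible of it).
- models.spot_point(camera, thing): "point" ([column, row] as shares, 0 to 1, of the picture: columns of its width, rows of its height: a listed point, or the origin of a listed thing).
The state is a dict: "time_s": time; "joint_positions": joint angles; "qvel": joint speeds; "tau": joint torques, N m; "position": TCP position; "tcp_rot": TCP orientation; "force": force on the tool from outside, world axes, zero at the start; "moment": the same for the moment, N m; "opening": opening from 0.0 (shut) to 1.0 (fully open).
Only numpy, scipy, OpenCV 4.12 (cv2) and the standard library are available. Lean on these libraries where they do the work, as an engineer would, in place of code of your own. Each camera call takes 0.05 s, during which the arm holds its last target. There are 200 camera calls.

### The job

The red pump channel has tripped: on the reset station with the red cover, push the cover's fin with closed fingertips to slide the cover fully open, reach a fingertip down into the well and press the sunken yellow key all the way down, let it spring back up, then push the cover fully shut again. Only push and press: do not pinch the fin, and do not grasp or lift anything. Leave the blue station's cover and key alone and do not disturb the two bottles and the beaker.

Things in the scene. Friction and masses are not known exactly. Their poses are not given: they have to be found in the camera images.
- red_station: reset station with red cover: off-white and grey box fixed to the table, 150 (x) x 80 (y) x 56 (z) mm, on a 176 x 66 mm flange. Origin: centre of its underside; z up; +x along the box from the well end (nearer the robot) to the end with the black cable gland. Two aluminium rails along the long edges of its top reach z = 64 mm, 60 mm apart.
- red_cover (a joint): slide of the red cover in m: 0 = fully shut (centred over the well), 0.060 = fully open (pushed along the station's +x, the well fully free). It may start up to 0.015 open; it stays where it is left; moving it takes about 1.5 N, plus 4 N per m/s.
- red_fin (a point): middle of the upright red fin on the cover's centre, 69.5 mm above the table, at station x = -32 mm + joint value, y = 0. The fin is 8 mm thick along station x, 34 mm long along y, its top at z = 78.5 mm. The cover is a flat plate, 58 (x) x 62 (y) mm, 4 mm thick, its top face at z = 60.5 mm. Fingers on both faces of the fin at once count as a pinch.
- red_key (a joint): travel of the red station's sunken key in m: 0 = up, 0.005 = fully down. It springs back by itself; 1.8 N starts it, 4.8 N brings it fully down.
- red_key_top (a point): centre of the top of the round yellow key, 34 mm across, on the floor of a square well, 50 x 50 mm, under the cover (well centre at station x = -32 mm, y = 0). Key top 32 mm above the table when up, 24 mm below the box's top; well floor 24 mm above the table. Pressed from above.
- blue_station: reset station with blue cover: off-white and grey box fixed to the table, 150 (x) x 80 (y) x 56 (z) mm, on a 176 x 66 mm flange. Origin: centre of its underside; z up; +x along the box from the well end (nearer the robot) to the end with the black cable gland. Two aluminium rails along the long edges of its top reach z = 64 mm, 60 mm apart.
- blue_cover (a joint): slide of the blue cover in m: 0 = fully shut (centred over the well), 0.060 = fully open (pushed along the station's +x, the well fully free). It starts shut; it stays where it is left; moving it takes about 1.5 N, plus 4 N per m/s.
- blue_fin (a point): middle of the upright blue fin on the cover's centre, 69.5 mm above the table, at station x = -32 mm + joint value, y = 0. The fin is 8 mm thick along station x, 34 mm long along y, its top at z = 78.5 mm. The cover is a flat plate, 58 (x) x 62 (y) mm, 4 mm thick, its top face at z = 60.5 mm. Fingers on both faces of the fin at once count as a pinch.
- blue_key (a joint): travel of the blue station's sunken key in m: 0 = up, 0.005 = fully down. It springs back by itself; 1.8 N starts it, 4.8 N brings it fully down.
- blue_key_top (a point): centre of the top of the round yellow key, 34 mm across, on the floor of a square well, 50 x 50 mm, under the cover (well centre at station x = -32 mm, y = 0). Key top 32 mm above the table when up, 24 mm below the box's top; well floor 24 mm above the table. Pressed from above.
- red_bottle: bystander: small white bottle with red cap and red label band, 50 mm across, 100 mm high, loose, behind the gland end of the red station; origin at the centre of its underside, z up
- yellow_bottle: bystander: small white bottle with yellow cap and yellow label band, 50 mm across, 100 mm high, loose, behind the gland end of the blue station; origin at the centre of its underside, z up
- beaker: bystander: small glass beaker, 54 x 60 mm, 60 mm high, loose, to the left of the stations; origin at the centre of its underside, z up

How it is judged (in metres and radians):
On the way, in this order (a step that is already met when the one before it is completed fails the run):
1. the red cover is pushed open, clear of the well (value of joint red_cover above 0.05 m and value of joint red_key below 0.0015 m), for 0.2 s.
2. the red station's key is pressed all the way down (value of joint red_key above 0.0042 m), for 0.1 s.
3. the key is up again (value of joint red_key below 0.001 m), for 0.1 s.
At the end, for the whole second after the job is handed in: The red cover is shut (within 4 mm of its stop) and the red key is up (within 1 mm); the blue cover is within 5 mm of shut and the blue key up; both bottles and the beaker stand upright and at rest (value of joint red_cover below 0.004 m and value of joint each of red_key, blue_key below 0.001 m and value of joint blue_cover below 0.005 m and linear speed of each of red_bottle, yellow_bottle, beaker below 0.02 m/s and angle between each of red_bottle, yellow_bottle, beaker's own z axis and vertical below 0.15 rad); the robot touches nothing.
It fails at once if the red cover's fin is pinched (fingers on both of its faces at once: red_cover_c1 is the half of the fin towards the well end, red_cover_c2 the other half) (contact force between the fingers and red_cover_c1 above 1 N and contact force between the fingers and red_cover_c2 above 1 N).
It fails at once if the blue station's cover is slid or its key pressed (value of joint blue_cover above 0.006 m or value of joint blue_key above 0.002 m).
It fails at once if a bottle or the beaker is shifted by more than 20 mm (distance of any of red_bottle, yellow_bottle, beaker from where it was at the start of the episode above 0.02 m).
It fails at once if a bottle or the beaker is lifted or tipped (height (world z) of any of red_bottle, yellow_bottle, beaker above 0.01 m or angle between any of red_bottle, yellow_bottle, beaker's own z axis and vertical above 0.3 rad).
It also fails if it takes over 54 s, if anything falls off the work surface, if the arm or the gripper's body presses on something with over 40 N, if the wrist force passes 120 N, or if a joint passes its speed limit or range.

## Working session

There is one attempt and no reset: what is moved stays moved. The work goes in short steps, Python scripts to look and compute and a tool call to move; the robot and the scene stay as the last step left them, time stands still between calls to the robot, and variables do not carry over. Pictures are saved under pics/ and viewed, about 8 in all and at most 12, crops included, and the job is handed in when it is done.

Besides the shell and the picture viewer there is one more tool, called as a command line: name --argument value ..., lists and objects as JSON in quotes. arm_command: Moves the arm, as the interface text tells. Shift numbers are shares of 0.08 m and turn numbers shares of 60 degrees, none past 1 either way. Its arguments: {"type":"object","properties":{"translation":{"type":"array"},"rotation":{"type":"array"},"grip":{"type":"array"}},"required":["translation","rotation","grip"]}

```bash
mkdir -p pics; cat > h.py <<'E'
from rig import bot, eyes, models
import numpy as np, cv2
def ray(c,px):
    R=cv2.Rodrigues(np.array(c["rvec"],float))[0]; t=np.array(c["tvec"],float).ravel()
    d=R.T@np.linalg.inv(np.array(c["mtx"]))@np.array([px[0],px[1],1.]); return -R.T@t,d
def atz(c,px,z):
    o,d=ray(c,px); return o+d*(z-o[2])/d[2]
def proj(c,P):
    return cv2.projectPoints(np.array(P,float).reshape(-1,3),np.array(c["rvec"],float),np.array(c["tvec"],float),np.array(c["mtx"],float),None)[0].reshape(-1,2)
E
python3 - <<'E'
from h import *
s=bot.read_state(); print(s["position"],np.round(s["tcp_rot"],3),s["time_s"],s["opening"],bot.tip_extent)
for n in("top","side"):
    c=eyes.capture(n); cv2.imwrite(f"pics/{n}0.png",c["image"])
    for th,z in (("red_station",0),("red_fin",.0695),("red_key_top",.032),("blue_station",0),("blue_fin",.0695),("red_bottle",0),("yellow_bottle",0),("beaker",0)):
        for r in models.spot_point(n,th)[:2]:
            px=np.array(r["point"])*[512,384]; print(n,th,round(r["conf"],2),px.round(1),atz(c,px,z).round(4))
E
```

```text
[ 0.159931   -0.60348925  0.24357156] [[-0.967 -0.     0.256]
 [-0.256  0.002 -0.967]
 [-0.    -1.    -0.002]] 0.0 1.002630365440758 0.022
top red_station 0.65 [249.8 223.3] [0.4807 0.1518 0.    ]
top red_fin 0.68 [248.5 239.7] [0.4407 0.1534 0.0695]
top red_key_top 0.23 [246.3 234.4] [0.4533 0.159  0.032 ]
top blue_station 0.97 [315.2 225.6] [ 0.4783 -0.0034  0.    ]
top blue_fin 0.56 [316.9 238.1] [0.447  0.0041 0.0695]
top red_bottle 0.64 [251.2 169.9] [0.6096 0.1512 0.    ]
top yellow_bottle 0.69 [319.8 168.9] [ 0.6156 -0.0146  0.    ]
top beaker 0.91 [167.5 256. ] [0.4003 0.3428 0.    ]
side red_station 0.59 [263.9 226. ] [0.4769 0.1649 0.    ]
side red_station 0.45 [216.9 206.3] [0.6143 0.1386 0.    ]
side red_fin 0.62 [276.6 203.2] [0.4519 0.1546 0.0695]
side blue_station 0.81 [286.7 186.9] [ 0.4727 -0.0115  0.    ]
side blue_fin 0.71 [295.1 170.5] [0.45   0.005  0.0695]
side red_bottle 0.87 [214.4 207.6] [0.6178 0.1457 0.    ]
side yellow_bottle 0.61 [240.7 176.7] [ 0.61   -0.0098  0.    ]
side beaker 0.61 [271.9 287.2] [0.4001 0.3319 0.    ]
```

```bash
python3 - <<'E'
import cv2,numpy as np
a=cv2.imread("pics/top0.png")[150:270,190:350]; b=cv2.imread("pics/side0.png")[140:260,190:350]
cv2.imwrite("pics/a.png",np.vstack([cv2.resize(x,None,fx=5,fy=5,interpolation=cv2.INTER_CUBIC) for x in(a,)]))
cv2.imwrite("pics/b.png",cv2.resize(b,None,fx=5,fy=5,interpolation=cv2.INTER_CUBIC))
E
```

```text
(no output)
```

View pics/a.png

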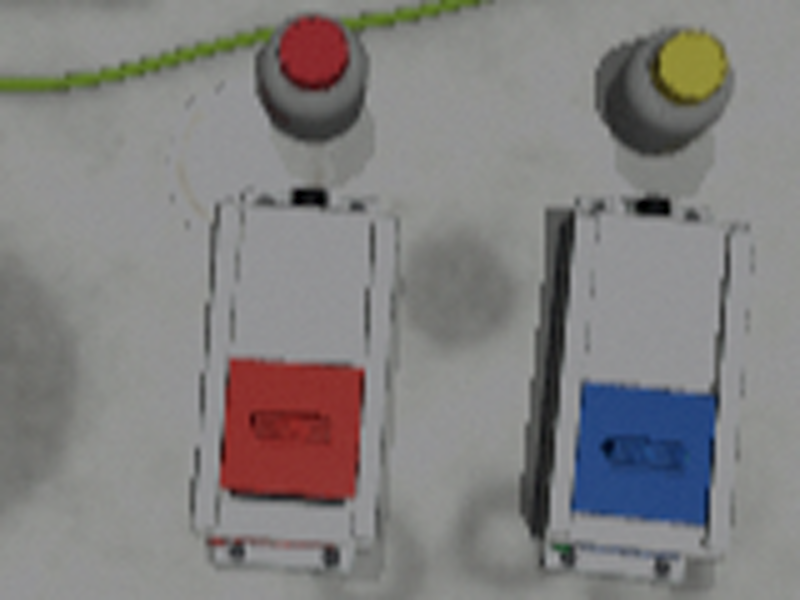

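View pics/b.png

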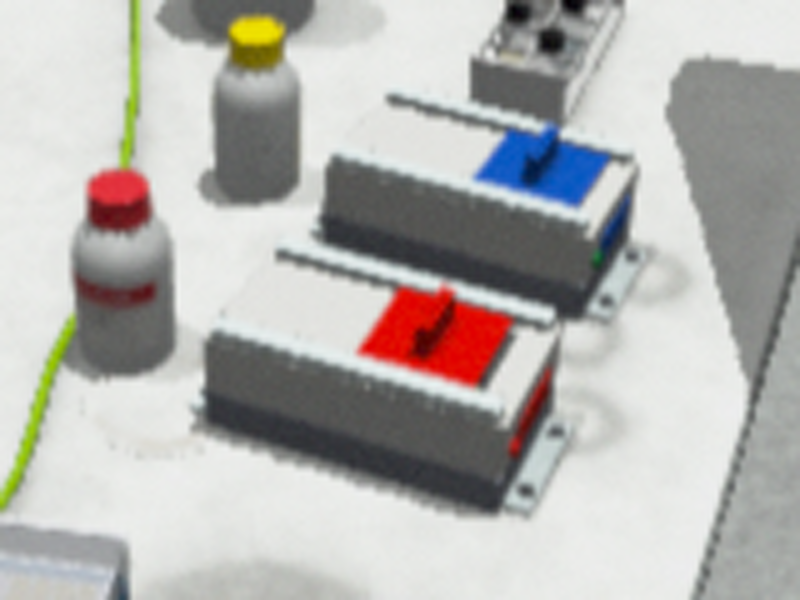

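```bash
cat >> h.py <<'E'
def cover(c,col,z=.0605):
    hsv=cv2.cvtColor(c["image"],cv2.COLOR_BGR2HSV).astype(int); h,s,v=hsv[...,0],hsv[...,1],hsv[...,2]
    m=(((h<10)|(h>170)) if col=="red" else ((h>100)&(h<130)))&(s>120)&(v>40)
    n,l,st,ce=cv2.connectedComponentsWithStats(m.astype(np.uint8))
    out=[]
    for i in range(1,n):
        if st[i,4]<80: continue
        p=np.argwhere(l==i)[:,::-1].astype(float)
        w=np.array([atz(c,q,z)[:2] for q in p]); hull=cv2.convexHull((w*1000).astype(np.float32))
        out.append((st[i,4],(w.mean(0)*1000).round(1),cv2.minAreaRect(hull)))
    return sorted(out,key=lambda o:-o[0])[:2]
E
python3 - <<'E'
from h import *
for n in("top","side"):
    c=eyes.capture(n)
    for k in("red","blue"):
        for r in cover(c,k): print(n,k,r)
    if n=="top":
        for nm,q,z in (("redend",[(205,538),(355,545)],.056),("blueend",[(565,543),(700,553)],.056),("gl",[(310,200)],.045),("redcov",[(232,358),(364,368),(354,499),(220,487)],.0605)):
            print(nm,[atz(c,(x/5+189.6,y/5+149.6),z).round(4)[:2] for x,y in q])
    else:
        for nm,q,z in (("redcov",[(395,288),(515,320),(478,385),(360,352)],.0605),("redend top corners",[(557,350),(500,425)],.056),("glend top",[(205,345)],.056)):
            print(nm,[atz(c,(x/5+189.6,y/5+139.6),z).round(4)[:2] for x,y in q])
E
```

```text
top red (np.int32(716), array([450., 155.]), ((450.1503601074219, 155.0464630126953), (59.888031005859375, 58.199344635009766), 87.0746078491211))
top red (np.int32(284), array([ 747.2, -276.4]), ((747.0790405273438, -276.47149658203125), (37.388877868652344, 48.33045196533203), 43.52499771118164))
top blue (np.int32(689), array([442.6,  -0.9]), ((442.66107177734375, -0.8047904968261719), (59.52414321899414, 56.0584602355957), 84.95368957519531))
top blue (np.int32(646), array([359.5, 608.7]), ((359.7164306640625, 609.2713012695312), (58.62546920776367, 59.00762176513672), 8.604305267333984))
redend [array([0.4018, 0.1921]), array([0.4001, 0.126 ])]
blueend [array([0.4028, 0.0334]), array([ 0.3996, -0.0261])]
gl [array([0.5548, 0.1491])]
redcov [array([0.481 , 0.1821]), array([0.4778, 0.1235]), array([0.4202, 0.1269]), array([0.4242, 0.1859])]
side red (np.int32(383), array([450. , 154.8]), ((450.01483154296875, 151.7494659423828), (60.55503845214844, 57.90336990356445), 87.37431335449219))
side red (np.int32(119), array([634.8, 111. ]), ((634.102783203125, 110.30882263183594), (28.005983352661133, 50.09273910522461), 26.702539443969727))
side blue (np.int32(1659), array([410.9, 420.2]), ((412.4341735839844, 418.6658935546875), (70.28186798095703, 101.96534729003906), 18.768657684326172))
side blue (np.int32(246), array([442.3,  -1.6]), ((442.5411682128906, -7.2382049560546875), (64.82023620605469, 56.990814208984375), 84.93633270263672))
redcov [array([0.48  , 0.1285]), array([0.4199, 0.1308]), array([0.4222, 0.1823]), array([0.479 , 0.1802])]
redend top corners [array([0.3969, 0.1395]), array([0.4066, 0.1995])]
glend top [array([0.5487, 0.1969])]
```

```bash
python3 - <<'E'
import cv2,numpy as np
cv2.imwrite("pics/c.png",np.hstack([cv2.resize(cv2.imread(f"pics/{n}0.png"),(400,300),interpolation=cv2.INTER_AREA) for n in("top","side")]))
E
```

```text
(no output)
```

View pics/c.png

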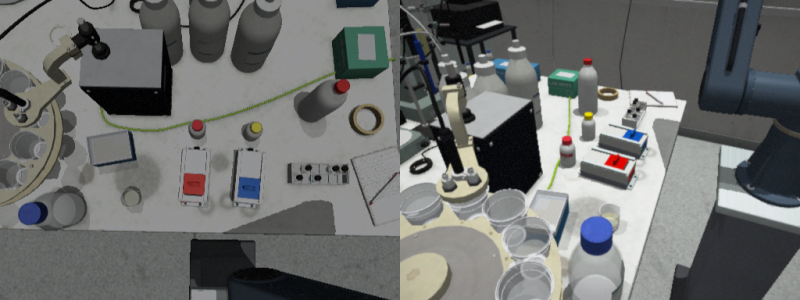

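arm_command --translation '[[-1,0,-1],[-1,0,-1],[-1,0,-1]]' --rotation '[[0,0.297,0],[0,0.297,0],[0,0.297,0]]' --grip '[1,1,1]'

```text
time_s: 1.3
position: [0.2184, -0.5011, 0.2441]
tcp_rot: [[-0.999, 0.0, -0.052], [0.052, 0.006, -0.999], [0.0, -1.0, -0.006]]
force: [-0.8, -0.3, -0.5]
opening: 0.813
```

arm_command --translation '[[-1,0,-1],[-1,0,-1],[-1,0,-1]]' --rotation '[[0,0,0],[0,0,0],[0,0,0]]' --grip '[1,1,1]'

```text
time_s: 1.6
position: [0.3032, -0.4273, 0.2447]
tcp_rot: [[-0.999, 0.001, -0.048], [0.048, 0.002, -0.999], [-0.0, -1.0, -0.002]]
force: [-0.8, -0.3, -1.5]
opening: 0.542
```

arm_command --translation '[[-1,0,-1],[-1,0,-1],[-1,0,-1]]' --rotation '[[0,0,0],[0,0,0],[0,0,0]]' --grip '[1,1,1]'

```text
time_s: 1.9
position: [0.3873, -0.3525, 0.2447]
tcp_rot: [[-0.999, 0.001, -0.048], [0.048, 0.0, -0.999], [-0.001, -1.0, -0.0]]
force: [-0.6, 0.4, -0.7]
opening: 0.264
```

arm_command --translation '[[0,0,-1],[0,0,-1]]' --rotation '[[0,0,0],[0,0,0]]' --grip '[1,1]'

```text
time_s: 2.1
position: [0.3889, -0.2735, 0.2443]
tcp_rot: [[-0.999, -0.001, -0.051], [0.051, 0.001, -0.999], [0.001, -1.0, -0.001]]
force: [-0.4, -0.5, -0.2]
opening: 0.085
```

arm_command --translation '[[0,0,-1],[0,0,-1]]' --rotation '[[0,0,0],[0,0,0]]' --grip '[1,1]'

```text
time_s: 2.3
position: [0.3925, -0.1933, 0.2445]
tcp_rot: [[-0.999, -0.001, -0.051], [0.051, 0.001, -0.999], [0.001, -1.0, -0.001]]
force: [-0.4, -0.1, -0.9]
opening: 0.01
```

arm_command --translation '[[0,0,-1],[0,0,-1],[0,0,-1]]' --rotation '[[0,0,0],[0,0,0],[0,0,0]]' --grip '[1,1,1]'

```text
time_s: 2.6
position: [0.3966, -0.1128, 0.2446]
tcp_rot: [[-0.999, -0.001, -0.048], [0.048, 0.001, -0.999], [0.001, -1.0, -0.001]]
force: [0.2, -0.5, -0.2]
opening: 0.003
```

arm_command --translation '[[0,0,-1],[0,0,-1],[0,0,-1]]' --rotation '[[0,0,0],[0,0,0],[0,0,0]]' --grip '[1,1,1]'

```text
time_s: 2.9
position: [0.4016, -0.0343, 0.2446]
tcp_rot: [[-0.999, -0.0, -0.049], [0.049, 0.0, -0.999], [0.0, -1.0, -0.0]]
force: [-0.5, -0.1, -0.1]
opening: 0.003
```

arm_command --translation '[[0,0,-1],[0,0,-1],[0,0,-1]]' --rotation '[[0,0,0],[0,0,0],[0,0,0]]' --grip '[1,1,1]'

```text
time_s: 3.2
position: [0.4067, 0.0451, 0.2447]
tcp_rot: [[-0.999, 0.001, -0.049], [0.049, -0.0, -0.999], [-0.001, -1.0, 0.0]]
force: [0.4, 0.2, 0.2]
opening: 0.004
```

arm_command --translation '[[0,0,-1],[0,0,-1],[0,0,-1],[0,0,-1]]' --rotation '[[0,0,0],[0,0,0],[0,0,0],[0,0,0]]' --grip '[1,1,1,1]'

```text
time_s: 3.6
position: [0.4111, 0.1232, 0.2446]
tcp_rot: [[-0.999, 0.001, -0.051], [0.051, -0.001, -0.999], [-0.001, -1.0, 0.001]]
force: [0.0, 0.1, 0.2]
opening: 0.008
```

arm_command --translation '[[-0.06,0,-0.42],[-0.06,1,-0.42],[-0.06,1,-0.42],[-0.06,1,-0.42]]' --rotation '[[0,0,0],[0,0,0],[0,0,0],[0,0,0]]' --grip '[1,1,1,1]'

```text
time_s: 4.0
position: [0.4145, 0.1557, 0.1616]
tcp_rot: [[-0.999, -0.009, -0.054], [0.054, -0.002, -0.999], [0.008, -1.0, 0.002]]
force: [-0.8, -0.3, 0.7]
opening: 0.003
```

```bash
python3 - <<'E'
from h import *
s=bot.read_state(); print(s["position"],s["time_s"])
c=eyes.capture("wrist"); cv2.imwrite("pics/w.png",c["image"]); print(c["mtx"],np.round(c["hand_eye"],3))
H=np.array(c["hand_eye"]);K=np.array(c["mtx"]);R=np.array(s["tcp_rot"])
for th,z in(("red_fin",.0695),("red_station",0)):
  for r in models.spot_point("wrist",th)[:2]:
    p=np.array(r["point"])*[512,384]; a=(p-K[:2,2])/[K[0,0],K[1,1]]; t=np.linalg.norm(a)
    d=np.r_[a/t*np.sin(t),np.cos(t)]; d=R@H[:3,:3]@d; o=R@H[:3,3]+s["position"]
    print(th,r["conf"],p.round(1),(o+d*(z-o[2])/d[2]).round(4))
E
```

```text
[0.41453287 0.1556999  0.1616047 ] 4.0
[[297.31863964   0.         257.94592468]
 [  0.         297.31863964 189.37459105]
 [  0.           0.           1.        ]] [[-0.001  0.963  0.27  -0.074]
 [ 0.    -0.27   0.963 -0.139]
 [ 1.     0.001  0.     0.   ]
 [ 0.     0.     0.     1.   ]]
red_fin 0.85 [253.2 151.4] [0.4541 0.157  0.0695]
red_station 0.77 [256.5 118.5] [0.4768 0.1534 0.    ]
```

View pics/w.png

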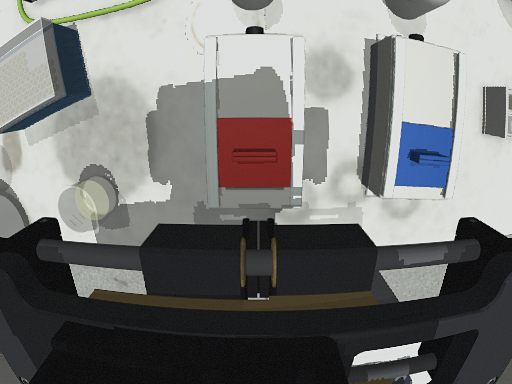

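arm_command --translation '[[0,0.4,0],[0,0.9,0],[0,0.9,0],[0,0.9,0]]' --rotation '[[0,0,0],[0,0,0],[0,0,0],[0,0,0]]' --grip '[1,1,1,1]'

```text
time_s: 4.55
position: [0.4174, 0.1574, 0.0936]
tcp_rot: [[-0.999, 0.001, -0.053], [0.053, 0.0, -0.999], [-0.001, -1.0, -0.0]]
force: [-0.3, 0.4, 0.8]
opening: 0.004
```

arm_command --translation '[[0,0.075,0],[0,0.075,0],[-0.12,0.075,0],[-0.25,0.075,0],[-0.38,0.075,0]]' --rotation '[[0,0,0],[0,0,0],[0,0,0],[0,0,0],[0,0,0]]' --grip '[1,1,1,1,1]'

```text
time_s: 5.05
position: [0.4478, 0.1562, 0.0872]
tcp_rot: [[-0.999, 0.0, -0.052], [0.052, 0.0, -0.999], [-0.0, -1.0, -0.0]]
force: [-2.1, 0.1, 1.3]
opening: 0.008
```

arm_command --translation '[[-0.1,0,0],[-0.2,0,0],[-0.3,0,0],[-0.4,0,0],[-0.4,0,0]]' --rotation '[[0,0,0],[0,0,0],[0,0,0],[0,0,0],[0,0,0]]' --grip '[1,1,1,1,1]'

```text
time_s: 5.55
position: [0.4809, 0.1544, 0.0865]
tcp_rot: [[-0.999, 0.003, -0.052], [0.052, 0.0, -0.999], [-0.003, -1.0, -0.0]]
force: [0.6, -0.2, -0.2]
opening: 0.005
```

arm_command --translation '[[-0.03,0,0],[-0.06,0,0],[-0.09,0,0],[-0.11,0,0],[-0.11,0,0]]' --rotation '[[0,0,0],[0,0,0],[0,0,0],[0,0,0],[0,0,0]]' --grip '[1,1,1,1,1]'

```text
time_s: 6.05
position: [0.4878, 0.154, 0.0864]
tcp_rot: [[-0.999, 0.0, -0.052], [0.052, -0.0, -0.999], [-0.0, -1.0, 0.0]]
force: [-1.4, -0.4, -1.3]
opening: 0.003
```

arm_command --translation '[[-0.02,0,0],[-0.04,0,0],[-0.04,0,0]]' --rotation '[[0,0,0],[0,0,0],[0,0,0]]' --grip '[1,1,1]'

```text
time_s: 6.35
position: [0.4889, 0.1539, 0.0864]
tcp_rot: [[-0.999, -0.004, -0.052], [0.052, -0.0, -0.999], [0.004, -1.0, 0.0]]
force: [-5.0, -0.3, 3.3]
opening: 0.006
```

arm_command --translation '[[-0.03,0,0],[-0.05,0,0],[-0.05,0,0]]' --rotation '[[0,0,0],[0,0,0],[0,0,0]]' --grip '[1,1,1]'

```text
time_s: 6.65
position: [0.4891, 0.1539, 0.0864]
tcp_rot: [[-0.999, -0.012, -0.052], [0.052, -0.0, -0.999], [0.012, -1.0, 0.001]]
force: [-10.8, 0.6, 9.0]
opening: 0.003
```

```bash
python3 - <<'E'
from h import *
c=eyes.capture("side"); print(cover(c,"red")[:2])
a=c["image"][140:260,190:350]; cv2.imwrite("pics/d.png",cv2.resize(a,None,fx=4,fy=4,interpolation=cv2.INTER_CUBIC))
E
```

```text
[(np.int32(206), array([501.5, 162.4]), ((503.66253662109375, 152.89593505859375), (53.252662658691406, 57.72956466674805), 87.2623062133789)), (np.int32(118), array([634.8, 111.2]), ((634.29638671875, 110.40618133544922), (27.572479248046875, 50.0927619934082), 26.702678680419922))]
```

View pics/d.png

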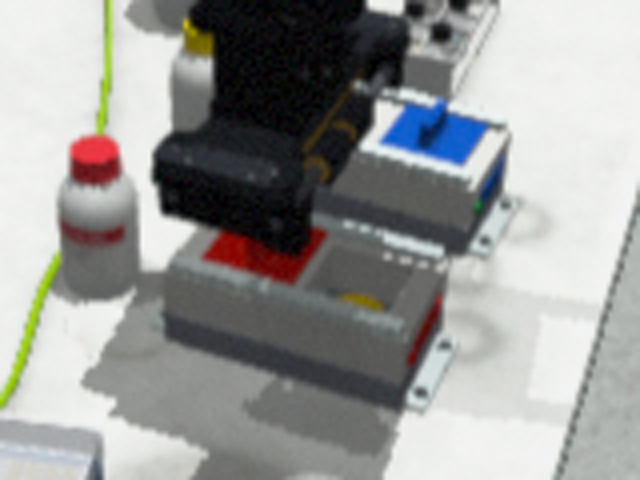

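arm_command --translation '[[0.1,0,0],[0.35,0,0],[0.6,0,0],[0.6,0,0]]' --rotation '[[0,0,0],[0,0,0],[0,0,0],[0,0,0]]' --grip '[1,1,1,1]'

```text
time_s: 7.1
position: [0.4448, 0.1562, 0.0866]
tcp_rot: [[-0.999, -0.002, -0.051], [0.051, -0.0, -0.999], [0.002, -1.0, 0.0]]
force: [-0.6, -0.2, -0.1]
opening: 0.005
```

arm_command --translation '[[0.02,0.1,0],[0.02,0.25,0],[0.02,0.38,0],[0.02,0.38,0]]' --rotation '[[0,0,0],[0,0,0],[0,0,0],[0,0,0]]' --grip '[1,1,1,1]'

```text
time_s: 7.5
position: [0.4467, 0.1561, 0.0548]
tcp_rot: [[-0.999, 0.001, -0.053], [0.053, 0.0, -0.999], [-0.001, -1.0, -0.0]]
force: [0.1, -0.8, 0.1]
opening: 0.005
```

arm_command --translation '[[0,0.03,0],[0,0.055,0],[0,0.08,0],[0,0.08,0],[0,0.08,0]]' --rotation '[[0,0,0],[0,0,0],[0,0,0],[0,0,0],[0,0,0]]' --grip '[1,1,1,1,1]'

```text
time_s: 8.0
position: [0.4464, 0.1562, 0.0502]
tcp_rot: [[-0.999, 0.003, -0.052], [0.052, 0.0, -0.999], [-0.003, -1.0, -0.0]]
force: [1.6, -1.0, 4.3]
opening: 0.001
```

arm_command --translation '[[0,0.02,0],[0,0.04,0],[0,0.05,0],[0,0.05,0],[0,0.05,0]]' --rotation '[[0,0,0],[0,0,0],[0,0,0],[0,0,0],[0,0,0]]' --grip '[1,1,1,1,1]'

```text
time_s: 8.5
position: [0.4464, 0.1562, 0.0489]
tcp_rot: [[-0.999, 0.004, -0.052], [0.052, 0.0, -0.999], [-0.004, -1.0, -0.0]]
force: [-1.2, -2.0, 31.9]
opening: 0.004
```

arm_command --translation '[[0,-0.2,0],[0,-0.6,0],[0,-0.95,0],[0,-0.95,0]]' --rotation '[[0,0,0],[0,0,0],[0,0,0],[0,0,0]]' --grip '[1,1,1,1]'

```text
time_s: 8.9
position: [0.4461, 0.1567, 0.1242]
tcp_rot: [[-0.999, 0.004, -0.052], [0.052, 0.001, -0.999], [-0.004, -1.0, -0.001]]
force: [1.0, -0.0, 1.0]
opening: 0.004
```

arm_command --translation '[[-0.5,0,0],[-1,0,0],[-1,0,0]]' --rotation '[[0,0,0],[0,0,0],[0,0,0]]' --grip '[1,1,1]'

```text
time_s: 9.2
position: [0.5312, 0.1518, 0.1214]
tcp_rot: [[-0.999, 0.007, -0.054], [0.054, 0.001, -0.999], [-0.007, -1.0, -0.001]]
force: [-0.2, -0.8, 1.1]
opening: 0.003
```

```bash
python3 - <<'E'
from h import *
s=bot.read_state(); print(s["position"],s["time_s"],s["force"])
c=eyes.capture("side"); print(cover(c,"red")[:1])
a=c["image"][140:260,190:350]; cv2.imwrite("pics/e.png",cv2.resize(a,None,fx=4,fy=4,interpolation=cv2.INTER_CUBIC))
E
```

```text
[0.5311523  0.15178588 0.12135957] 9.2 [-0.15959885 -0.82531933  1.14992344]
[(np.int32(348), array([502.7, 152.7]), ((502.8473205566406, 149.9384307861328), (59.744449615478516, 57.33195114135742), 86.27317810058594))]
```

View pics/e.png

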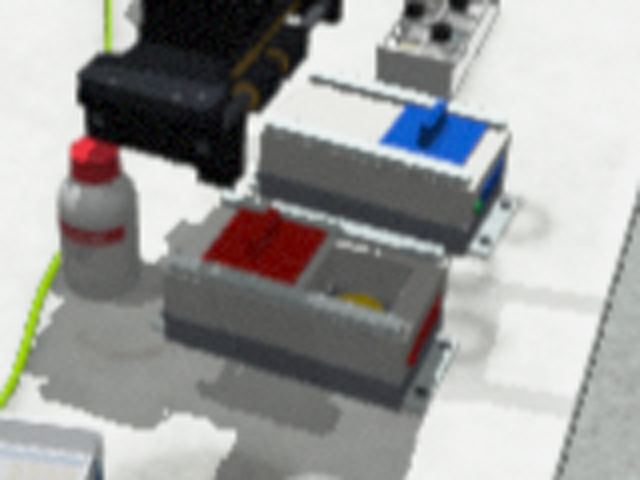

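arm_command --translation '[[0,0.2,0],[0,0.42,0],[0,0.42,0]]' --rotation '[[0,0,0],[0,0,0],[0,0,0]]' --grip '[1,1,1]'

```text
time_s: 9.55
position: [0.5208, 0.152, 0.0852]
tcp_rot: [[-0.999, -0.01, -0.052], [0.052, -0.001, -0.999], [0.01, -1.0, 0.001]]
force: [-0.1, 1.5, -0.5]
opening: 0.004
```

arm_command --translation '[[0,-0.015,0],[0.13,-0.015,0],[0.26,-0.015,0],[0.39,-0.015,0],[0.5,-0.015,0]]' --rotation '[[0,0,0],[0,0,0],[0,0,0],[0,0,0],[0,0,0]]' --grip '[1,1,1,1,1]'

```text
time_s: 10.05
position: [0.4845, 0.1544, 0.09]
tcp_rot: [[-0.999, 0.001, -0.052], [0.052, 0.0, -0.999], [-0.001, -1.0, -0.0]]
force: [1.2, 0.6, 0.3]
opening: 0.005
```

arm_command --translation '[[0.08,0,0],[0.16,0,0],[0.22,0,0],[0.26,0,0],[0.26,0,0]]' --rotation '[[0,0,0],[0,0,0],[0,0,0],[0,0,0],[0,0,0]]' --grip '[1,1,1,1,1]'

```text
time_s: 10.55
position: [0.4635, 0.1552, 0.0892]
tcp_rot: [[-0.999, -0.002, -0.052], [0.052, -0.0, -0.999], [0.002, -1.0, 0.0]]
force: [0.7, -0.3, 0.7]
opening: 0.004
```

arm_command --translation '[[0.03,0,0],[0.06,0,0],[0.09,0,0],[0.11,0,0],[0.11,0,0]]' --rotation '[[0,0,0],[0,0,0],[0,0,0],[0,0,0],[0,0,0]]' --grip '[1,1,1,1,1]'

```text
time_s: 11.05
position: [0.4587, 0.1555, 0.0894]
tcp_rot: [[-0.999, 0.007, -0.052], [0.052, -0.0, -0.999], [-0.007, -1.0, -0.0]]
force: [5.8, -1.8, -4.1]
opening: 0.004
```

arm_command --translation '[[0.02,0,0],[0.04,0,0],[0.04,0,0]]' --rotation '[[0,0,0],[0,0,0],[0,0,0]]' --grip '[1,1,1]'

```text
time_s: 11.35
position: [0.4585, 0.1556, 0.0896]
tcp_rot: [[-0.999, 0.013, -0.052], [0.052, 0.0, -0.999], [-0.013, -1.0, -0.001]]
force: [9.6, -2.8, -7.7]
opening: 0.004
```

arm_command --translation '[[-0.15,0,0],[-0.28,0,0],[-0.28,0,0],[-0.28,-0.5,0],[-0.28,-1,0]]' --rotation '[[0,0,0],[0,0,0],[0,0,0],[0,0,0],[0,0,0]]' --grip '[1,1,1,1,1]'

```text
time_s: 11.85
position: [0.4725, 0.1546, 0.1685]
tcp_rot: [[-0.999, -0.007, -0.052], [0.052, -0.001, -0.999], [0.007, -1.0, 0.001]]
force: [0.6, 0.3, 0.0]
opening: 0.009
```

arm_command --translation '[[0,-0.5,0.5],[0,-1,1],[0,-1,1],[0,-1,1],[0,-1,1]]' --rotation '[[0,0,0],[0,0,0],[0,0,0],[0,0,0],[0,0,0]]' --grip '[1,1,1,1,1]'

```text
time_s: 12.35
position: [0.4693, 0.0755, 0.2482]
tcp_rot: [[-0.999, -0.003, -0.053], [0.053, 0.001, -0.999], [0.003, -1.0, -0.001]]
force: [0.8, 0.6, -0.5]
opening: 0.004
```

```bash
python3 - <<'E'
from h import *
s=bot.read_state(); print(s["position"],s["time_s"],s["force"])
for n in("top","side"):
    c=eyes.capture(n)
    for k in("red","blue"): print(n,k,[r[:2] for r in cover(c,k)])
    for th in("red_bottle","yellow_bottle","beaker"):
        for r in models.spot_point(n,th)[:1]: print(n,th,atz(c,np.array(r["point"])*[512,384],0).round(3))
cv2.imwrite("pics/f.png",cv2.resize(c["image"][140:320,160:370],None,fx=3,fy=3,interpolation=cv2.INTER_CUBIC))
E
```

```text
[0.46933146 0.0754595  0.24816838] 12.35 [ 0.78662591  0.58090173 -0.53707109]
top red [(np.int32(383), array([431.4, 156.6])), (np.int32(287), array([ 747.1, -276.1]))]
top blue [(np.int32(832), array([360.6, 600.8])), (np.int32(379), array([1014. , -330.7]))]
top red_bottle [0.613 0.147 0.   ]
top yellow_bottle [ 0.606 -0.017  0.   ]
top beaker [0.409 0.337 0.   ]
side red [(np.int32(370), array([443.3, 155.3])), (np.int32(118), array([634.8, 111.2]))]
side blue [(np.int32(1659), array([410.9, 420.3])), (np.int32(242), array([442.2,  -1.6]))]
side red_bottle [0.608 0.143 0.   ]
side yellow_bottle [ 0.606 -0.     0.   ]
side beaker [0.406 0.337 0.   ]
```

View pics/f.png

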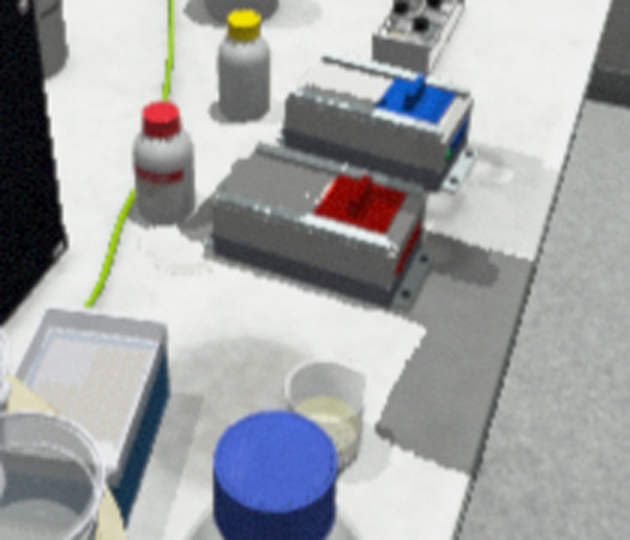

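```bash
python3 -c "
from rig import bot
print(bot.hand_in())"
```

```text
the job is handed in; nothing more can be done
None
```

I slid the red cover fully open with closed fingertips, pressed the sunken key to its bottom, let it spring back, and pushed the cover shut again. I then raised the arm clear and handed the job in at about 12.5 s of the 54 s allowed; no verdict is reported.

- **Opening:** the cover met a firm stop at about 11 N, and the side picture showed the well fully free.
- **Key press:** the tool stopped at the fully-down height for the key, with about 32 N on it. I read the full press from that height and force; the key's return I judged from the unloaded tool and a later picture.
- **Shutting:** the cover met its stop at about 10 N. The side camera put its centre 59.4 mm from where it sat open, against the 60 mm full travel.
- **Bystanders:** the blue cover's centre moved about 0.1 mm in the side picture. The bottles and beaker stood upright, with position estimates within about 10 mm of the start, which is the scatter of the networks.
- **Check that disagreed:** in the last top picture the arm seems to have hidden part of the red cover and all of the blue one. Its red reading there (431 mm against 443 mm from the side) did not count, and neither did its blue one, so the final state rests on the side view and the forces.

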